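# Dip the tank with the gauge rod and hold it level to read

### The job

Gauge the tank: take the gauge rod from its cradle by the white handle and push it down the tank's slanting guide tube until its collar stops on the tube's mouth. Then draw it right out again and present it for reading: finish while still holding it in the gripper, still and level, about 20 cm above the table and clear of the tank and the cradle. Leave the other things on the table where they stand.

Things in the scene. Friction and masses are not known exactly. Their poses are not given: they have to be found in the camera images.
- rod_grip (a point): Loose gauge rod (dip rod), 230 mm long, about 0.1 kg, lying level in the cradle. This point is the centre of its white handle, a bar 70 mm long (along x), 18 mm wide (y), 22 mm high (z), about 70 mm above the table. Axes: x along the rod towards the tip, z up while it lies in the cradle. It balances about 15 mm ahead of the handle's centre. Grip the handle across its 18 mm width. Behind the handle a square tang 10 mm wide reaches 65 mm behind the centre.
- rod_collar (a point): Centre of the front face of the rod's collar, a steel disc 32 mm across and 6 mm thick, 50 mm ahead of the handle's centre along x. From this face the steel shaft, 8 mm thick, runs 115 mm to the tip.
- rod_tip (a point): Tip of the rod's shaft, rounded; 165 mm ahead of the handle's centre along x.
- cradle: Fixed grey cradle on the table; origin on the table right under the handle's centre, x along the lying rod towards its tip. Base 215x60 mm (from x -70 to +145 mm), 12 mm high; two upright posts 10 mm thick and 36 mm wide at x = -52 and x = +125 mm, up to 80 mm high, with slots open at the top that carry the tang and the shaft. Lift the rod straight up out of them.
- tube_mouth (a point): Centre of the open mouth of the steel guide tube (gauge leg) that slants out of the closed tank. z points out of the mouth along the tube, 35 degrees above the horizontal; x is horizontal, y completes the frame. The mouth is 125 mm above the table. Bore 14 mm, straight, over 120 mm deep and closed at its lower end, opening to a 24 mm wide funnel in the last 14 mm; rim 30 mm outside. The collar stops on the rim: then the rod's collar face lies at this point.
- tank: Fixed closed steel tank, 126 mm wide with its lid, 151 mm high with the lid's knob; origin on the table under its axis. The guide tube leaves it in the tank's -y direction, its mouth 170 mm from the axis; base plate 130x225 mm (x +-65, y from -142 to +83 mm), 8 mm high, with a strut under the tube.
- black_scent_flask: Bystander: solid black glass scent flask 66x85x97 mm; origin at its underside. Leave it alone.
- small_jar: Bystander: small amber jar with cream lid, 54 mm wide, 32 high; origin at its underside. Leave it alone.
- tiny_pot: Bystander: tiny bottle with black cap, 33 mm wide, 34 high; origin at its underside. Leave it alone.
- bottle_cap: Bystander: loose white bottle cap, 33 mm wide, 20 high; origin at its underside. Leave it alone.
- tall_bottle: Bystander: spun aluminium bottle with white cap, 81 mm wide, 181 high; origin at its underside. Leave it alone.
- screw_vial: Bystander: small polished aluminium flask, 41 mm wide, 106 high; origin at its underside. Leave it alone.

How it is judged:
By the outcome, as a careful person would: the job done as asked, in the order asked, and still so for the second after the job is handed in, while the arm keeps its last pose, push and grip.
It also fails if it takes over 48 s, if anything falls off the work surface, if the arm or the gripper's body presses on something with over 40 N, if the wrist force passes 120 N, or if a joint passes its speed limit or range.

### The arm

A 6-joint arm with a two-finger parallel gripper is mounted at the origin on a cart in front of the work surface, level with it; the furniture and walls round the work are solid. World frame = base frame: x ahead of the robot, y to its left, z up, the work surface at z = 0. Lengths are in m, angles in degrees, forces in N, time in s.
With the tool pointing down it reaches from about 0.3 to 0.75 m from the base axis. Payload 8.5 kg.
Tool frame: the origin (TCP) lies midway between the tips of the shut fingers; the grasp point (between the pads) lies 19 mm behind it (env.grip_depth is the distance from the TCP to the grasp point, in m); y points along the fingers, x is the direction in which the jaws open and shut, and the axes are right-handed (so a half turn about y gives the same grasp; the last joint's range is limited). The gripper opens to 85 mm and grips with 20 to 120 N. Pads are 22 mm wide; open, the fingers measure 114 mm over their backs; the gripper's body (76 mm by 85 mm) begins 54 mm behind the grasp point. The pads swing forward as they close: fully open they stand 13 mm farther back than shut.
Start: joints at [56.763, 21.807, 74.336, -0, 83.858, -12.336], TCP at [0.196, 0.514, 0.231] pointing down, gripper open.
Joint ranges: [-178.18, 178.18], [-50.72, 133.34], [12.68, 142.11], [-81.47, 261.47], [9.98, 163.14], [-165.26, 165.26]. Speed limits (degrees/s): [136.94, 136.94, 180, 180, 180, 180].

### API

Orientations are given as a 3x3 rotation matrix whose columns are the frame's x, y, z axes.
In Python, from rig import env gives the robot as it stands.
- The arm moves only by the shell command python3 -m inch 'ROWS' [FORCE]. ROWS is JSON, a list that holds one entry, the list of rows, each a list of 7 numbers: the gripper command: -1 is shut, 1 is fully open, values between are in proportion, then the shift along the world's x, y, z in cm, then the turn, a rotation vector about the world's x, y, z in degrees. In form: [[[grip, dx, dy, dz, rx, ry, rz], ...]]. A call has 1 to 20 rows; each row is the pose to reach, as a shift and turn from the pose commanded when the call began; what a row does not reach only later rows make up. A row lasts 1/8 s, in which the tool goes at most 62.5 mm and 10.7 degrees, less where a joint would pass 70% of its speed; a pose out of reach is approached as far as the arm can. A call with a gripper value outside its range is refused whole. The fingers move at their own pace and stop on an object; FORCE is the grip in N (left out, the last holds). Time passes only in rows, so rows that repeat a pose let the fingers close. It gives the time, the measured TCP pose, the force and the opening at its end, in the units of the state.
- env.observe(): the state, without advancing time (a new reading comes with each control period).
- env.get_image(name): name is "side" or "top"; returns a dict with "frame" (384x512x3 uint8, red, green, blue), "mtx" (3x3 intrinsics, pixels), "distortion" ([k1, k2, p1, p2, k3] as OpenCV has them; the pictures are not rectified), "rvec" (rotation vector, rad) and "tvec" (3), from world to camera coordinates, as OpenCV has them. Camera axes: x right, y down, z forward; pixel columns grow to the right and rows downward; lengths in m; the calibration is good to about 2 mm. A picture is of the moment at which its call begins. There is no depth.
- env.close_job(): hands the job in, once; it reports no verdict.
The state is a dict: "time_s": time; "q": joint angles; "qvel": joint speeds; "joint_efforts": joint torques, N m; "position": TCP position; "tool_rot": TCP orientation; "ft_force": force on the tool from outside, world axes, zero at the start; "wrist_torque": the same for the moment, N m; "grip_width": finger opening in m.
Only numpy, scipy, OpenCV 4.12 (cv2) and the standard library are available. Lean on these libraries where they do the work, as an engineer would, in place of code of your own. Each camera call takes 0.05 s, during which the arm holds its last target.

## Working session

There is one attempt and no reset: what is moved stays moved. The work goes in short steps, Python scripts to look and compute and a shell command to move; the robot and the scene stay as the last step left them, time stands still between calls to the robot, and variables do not carry over. Pictures are saved under pics/ and viewed, and the job is handed in when it is done.

```bash
ls; mkdir -p pics; python3 - <<'E'
from rig import env
import cv2
print(env.observe())
for n in("side","top"):
    r=env.get_image(n); cv2.imwrite(f"pics/{n}0.png",r["frame"][:,:,::-1])
    print(n,r["mtx"],r["distortion"],r["rvec"],r["tvec"])
E
```

```text
pics
{'time_s': 0.0, 'q': array([ 5.67627872e+01,  2.18397481e+01,  7.43869091e+01,  3.22170606e-04,
        8.38590277e+01, -1.23364947e+01]), 'qvel': array([ 0.016088  ,  0.00209984, -0.01982774, -0.10430749,  0.02412521,
       -0.04119203]), 'joint_efforts': array([-3.41569676e-04, -4.48457479e+01, -2.31289333e+01, -2.09406380e-04,
        4.68676037e-03, -3.02774288e-05]), 'position': array([0.19604384, 0.51353913, 0.23071074]), 'tool_rot': array([[ 3.56749672e-01, -8.24360248e-04, -9.34199653e-01],
       [ 9.34198876e-01, -1.24777056e-03,  3.56750476e-01],
       [-1.45975774e-03, -9.99998882e-01,  3.24974678e-04]]), 'ft_force': array([ 0.04500544, -0.08798815, -0.60585237]), 'wrist_torque': array([ 0.01510462,  0.00353673, -0.0187348 ]), 'grip_width': 0.08546813519070562}
side [[466.85095799   0.         249.37109646]
 [  0.         466.85095799 193.1732964 ]
 [  0.           0.           1.        ]] [-0.19583777  0.          0.          0.          0.        ] [ 1.78326894 -1.16483341  0.66943712] [-0.30737814  0.31677958  0.88035215]
top [[420.51133645   0.         248.46881427]
 [  0.         420.51133645 191.28852502]
 [  0.           0.           1.        ]] [-0.11892156  0.          0.          0.          0.        ] [ 2.15120831 -2.07857556  0.21139549] [-0.12767827  0.5536001   1.31549777]
```

View pics/side0.png

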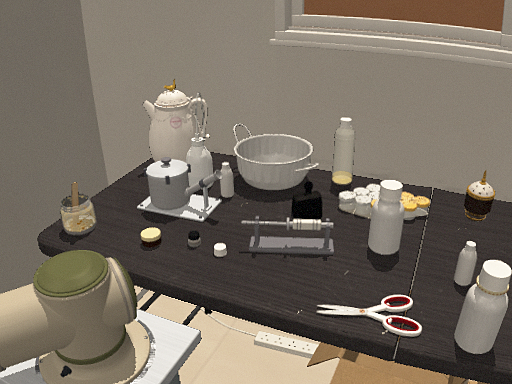

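View pics/top0.png

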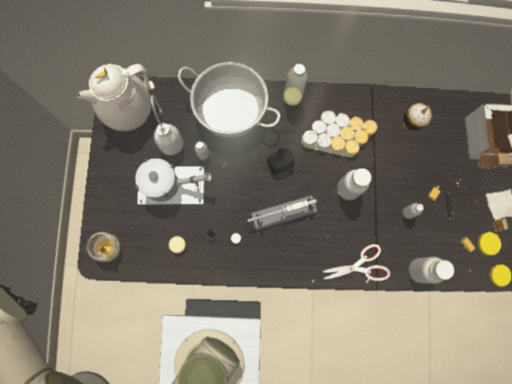

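The tank (side ≈(170,185)) has its tube pointing right. The cradle with the rod is at side ≈(290,230) and top ≈(283,212), with the handle towards the right end. I'll zoom in on both.

```bash
python3 - <<'E'
import cv2,numpy as np
s=cv2.imread("pics/side0.png");t=cv2.imread("pics/top0.png")
cv2.imwrite("pics/s_z.png",cv2.resize(s[150:260,140:340],None,fx=4,fy=4,interpolation=cv2.INTER_CUBIC))
cv2.imwrite("pics/t_z.png",cv2.resize(t[140:240,130:330],None,fx=4,fy=4,interpolation=cv2.INTER_CUBIC))
E
```

```text
(no output)
```

View pics/s_z.png

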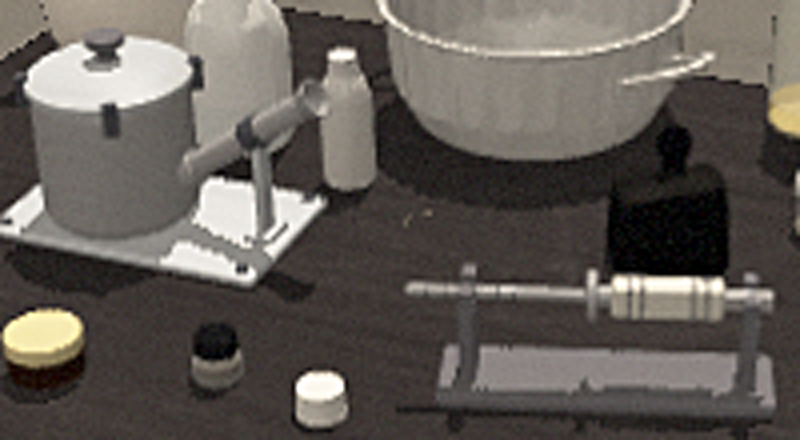

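View pics/t_z.png

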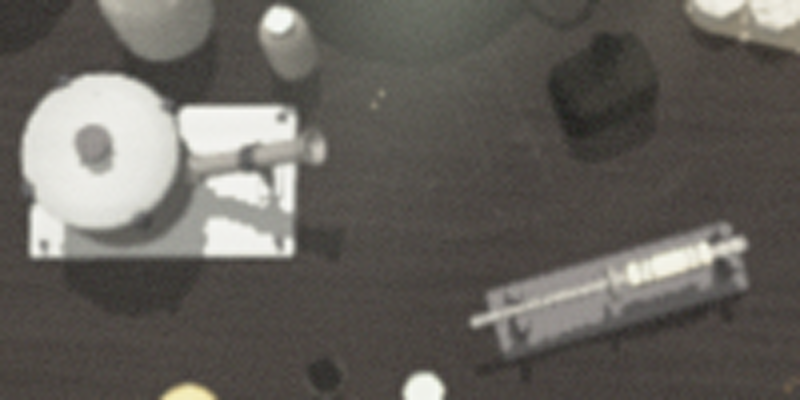

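```bash
cat > h.py <<'E'
import cv2,numpy as np
from rig import env
C={}
def cam(n):
    if n not in C: C[n]=env.get_image(n)
    return C[n]
def ray(n,p):
    c=cam(n);R=cv2.Rodrigues(np.array(c["rvec"]))[0];t=np.array(c["tvec"]).ravel()
    u=cv2.undistortPoints(np.array([[p]],float),c["mtx"],np.array(c["distortion"]))[0,0]
    d=R.T@np.array([u[0],u[1],1]);return -R.T@t,d/np.linalg.norm(d)
def plane(n,p,z):
    o,d=ray(n,p);return o+d*(z-o[2])/d[2]
def tri(ps,pt):
    o1,d1=ray("side",ps);o2,d2=ray("top",pt)
    s=np.linalg.lstsq(np.c_[d1,-d2],o2-o1,rcond=None)[0]
    a=o1+s[0]*d1;b=o2+s[1]*d2;return (a+b)/2,np.linalg.norm(a-b)
def proj(n,P):
    c=cam(n);return cv2.projectPoints(np.array(P,float).reshape(-1,1,3),np.array(c["rvec"]),np.array(c["tvec"]),c["mtx"],np.array(c["distortion"]))[0][:,0]
E
python3 - <<'E'
from h import *
np.set_printoptions(precision=4,suppress=True)
S=lambda x,y:((x+.5)/4-.5+140,(y+.5)/4-.5+150)
T=lambda x,y:((x+.5)/4-.5+130,(y+.5)/4-.5+140)
for n,s,t in [("handle",(667,298),(669,263)),("tip",(407,289),(473,321)),("tang",(772,300),(746,243)),("collar",(592,294),(617,280)),("mouth",(317,97),(317,147)),("knob",(104,38),(94,143))]:
    print(n,*tri(S(*s),T(*t)), "planetop", plane("top",T(*t),.07))
print("mouthplane",plane("top",T(317,147),.125),plane("side",S(317,97),.125))
for p in [(298,105),(295,257),(30,257)]: print("plate",plane("top",T(*p),.008))
for p in [(327,202),(247,282),(0,230)]: print("plate side",plane("side",S(*p),.008))
print("rod pts side z=.07",[plane("side",S(*p),.07) for p in[(407,289),(667,298),(772,300)]])
print("cradle base top z=.012",[plane("top",T(*p),.012) for p in[(490,290),(510,358),(748,288),(730,223)]])
E
```

```text
handle [ 0.5131 -0.2637  0.0707] 0.003903525732438523 planetop [ 0.514  -0.2656  0.07  ]
tip [ 0.4611 -0.1087  0.0709] 0.0027717934654881296 planetop [ 0.4619 -0.1099  0.07  ]
tang [ 0.5313 -0.3257  0.073 ] 0.003146372152202845 planetop [ 0.5324 -0.3277  0.07  ]
collar [ 0.497  -0.221   0.0732] 0.006060780526666222 planetop [ 0.4988 -0.224   0.07  ]
mouth [0.5855 0.0173 0.1269] 0.0032234066469957537 planetop [0.5998 0.0218 0.07  ]
knob [0.578  0.1873 0.1479] 0.0028349625292707964 planetop [0.5971 0.2049 0.07  ]
mouthplane [0.5868 0.0161 0.125 ] [0.5881 0.0206 0.125 ]
plate [0.6509 0.0464 0.008 ]
plate [0.519  0.0416 0.008 ]
plate [0.5109 0.2667 0.008 ]
plate side [0.6425 0.0481 0.008 ]
plate side [0.5178 0.0465 0.008 ]
plate side [0.5112 0.2565 0.008 ]
rod pts side z=.07 [array([ 0.4616, -0.1069,  0.07  ]), array([ 0.5129, -0.2618,  0.07  ]), array([ 0.535 , -0.3232,  0.07  ])]
cradle base top z=.012 [array([ 0.4961, -0.123 ,  0.012 ]), array([ 0.4398, -0.1414,  0.012 ]), array([ 0.505 , -0.3387,  0.012 ]), array([ 0.5599, -0.3233,  0.012 ])]
```

```bash
python3 -m inch '[[[1,2,-5,1,0,0,-4],[1,4,-10,1,0,0,-8],[1,6,-15,1,0,0,-12],[1,8,-20,1,0,0,-16],[1,10,-25,1,0,0,-20],[1,12,-30,1,0,0,-24],[1,14.5,-35,1,0,0,-28],[1,16.5,-40,1,0,0,-32],[1,18.5,-45,1,0,0,-36],[1,20.5,-50,1,0,0,-40],[1,22.5,-55,1,0,0,-44],[1,24.5,-60,1,0,0,-47],[1,26.5,-65,0,0,0,-49],[1,28.5,-70,-1,0,0,-51],[1,30.3,-74,-2,0,0,-51],[1,31.3,-76.5,-4,0,0,-51],[1,31.7,-77.7,-6,0,0,-51],[1,31.7,-77.7,-7,0,0,-51],[1,31.7,-77.7,-7,0,0,-51],[1,31.7,-77.7,-7,0,0,-51]]]' 60
python3 - <<'E'
from h import *
for n in("side","top"):
    cv2.imwrite(f"pics/{n}1.png",cam(n)["frame"][:,:,::-1])
s=cv2.imread("pics/side1.png");t=cv2.imread("pics/top1.png")
z=lambda a:cv2.resize(a,None,fx=3,fy=3,interpolation=cv2.INTER_CUBIC)
cv2.imwrite("pics/m1.png",np.vstack([z(s[160:260,200:400]),z(t[140:240,200:400])]))
print(env.observe())
E
```

```text
time_s: 2.7
position: [0.5134, -0.2628, 0.1623]
tool_rot: [[0.95, 0.001, -0.311], [0.311, -0.001, 0.95], [0.001, -1.0, -0.001]]
ft_force: [-0.3, -0.6, -0.2]
grip_width: 0.0855
{'time_s': 2.8, 'q': array([-3.88689762e+01,  2.76840231e+01,  7.65197222e+01,  3.72590151e-04,
        7.57091813e+01, -5.69999707e+01]), 'qvel': array([-0.14397103,  0.05312173,  0.03401178, -0.05673439, -0.16602061,
       -0.077579  ]), 'joint_efforts': array([-2.49542948e-02, -4.84915459e+01, -2.15113771e+01, -2.59210874e-04,
        4.50953594e-04,  1.52349483e-03]), 'position': array([ 0.5134248 , -0.26290552,  0.16228753]), 'tool_rot': array([[ 9.50347534e-01,  1.18718006e-03, -3.11188296e-01],
       [ 3.11189446e-01, -9.48778859e-04,  9.50347425e-01],
       [ 8.32984632e-04, -9.99998845e-01, -1.27110755e-03]]), 'ft_force': array([ 0.56801478,  0.51504335, -0.37526148]), 'wrist_torque': array([ 0.06235248, -0.01601903, -0.11278149]), 'grip_width': 0.08594521947854834}
```

View pics/m1.png

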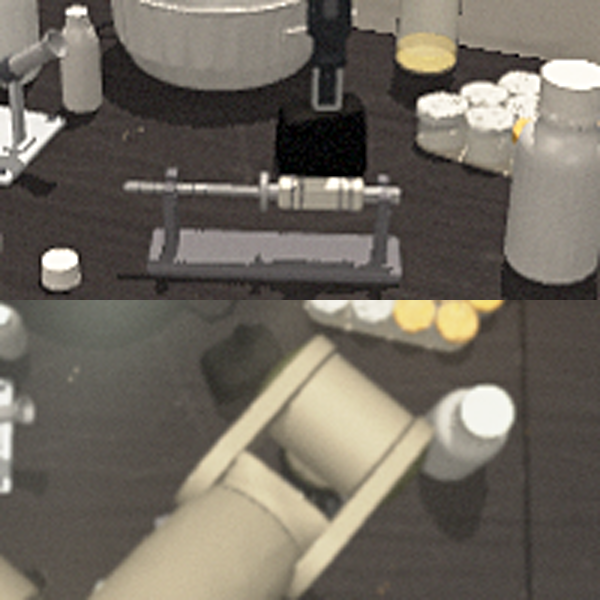

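```bash
python3 - <<'E'
import cv2
s=cv2.imread("pics/side1.png");cv2.imwrite("pics/s1z.png",cv2.resize(s[0:270,180:480],None,fx=2.2,fy=2.2))
E
```

```text
(no output)
```

View pics/s1z.png

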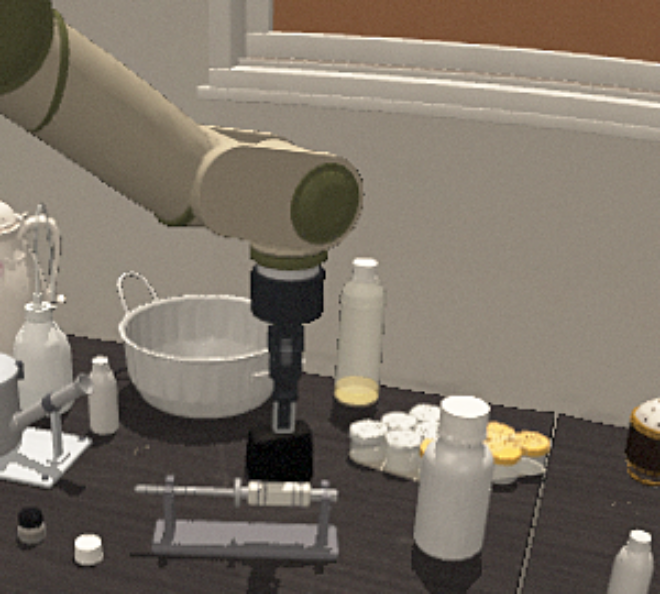

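The left of the picture shows the fingers directly above the handle, and the wrist is well above the tall bottle. I'll descend and grip.

```bash
python3 -m inch '[[[1,0,0,-3,0,0,0],[1,0,0,-6,0,0,0],[1,0,0,-8.5,0,0,0],[1,0,0,-10,0,0,0],[1,0,0,-11.1,0,0,0],[1,0,0,-11.1,0,0,0],[1,0,0,-11.1,0,0,0],[-1,0,0,-11.1,0,0,0],[-1,0,0,-11.1,0,0,0],[-1,0,0,-11.1,0,0,0],[-1,0,0,-11.1,0,0,0],[-1,0,0,-11.1,0,0,0],[-1,0,0,-11.1,0,0,0],[-1,0,0,-11.1,0,0,0],[-1,0,0,-11.1,0,0,0]]]' 60
```

```text
time_s: 4.68
position: [0.5134, -0.2633, 0.0505]
tool_rot: [[0.951, 0.0, -0.311], [0.311, -0.0, 0.951], [0.0, -1.0, -0.0]]
ft_force: [0.6, -0.4, 4.1]
grip_width: 0.0172
```

```bash
python3 -m inch '[[[-1,0,0,1,0,0,0],[-1,0,0,2.5,0,0,0],[-1,0,0,5,0,0,0],[-1,0,0,8,0,0,0],[-1,0,0,11,0,0,0],[-1,0,0,14,0,0,0],[-1,0,0,16,0,0,0],[-1,0,0,17,0,0,0],[-1,0,0,17,0,0,0],[-1,0,0,17,0,0,0]]]' 60
python3 - <<'E'
from h import *
for n in("side","top"):
    cv2.imwrite(f"pics/{n}2.png",cam(n)["frame"][:,:,::-1])
s=cv2.imread("pics/side2.png");t=cv2.imread("pics/top2.png")
z=lambda a:cv2.resize(a,None,fx=3,fy=3,interpolation=cv2.INTER_CUBIC)
cv2.imwrite("pics/m2.png",np.vstack([z(s[120:240,180:380]),z(t[160:240,180:380])]))
E
```

```text
time_s: 5.92
position: [0.5129, -0.263, 0.2195]
tool_rot: [[0.951, -0.001, -0.311], [0.311, 0.001, 0.951], [-0.001, -1.0, 0.001]]
ft_force: [0.9, 0.4, -1.0]
grip_width: 0.0169
```

View pics/m2.png

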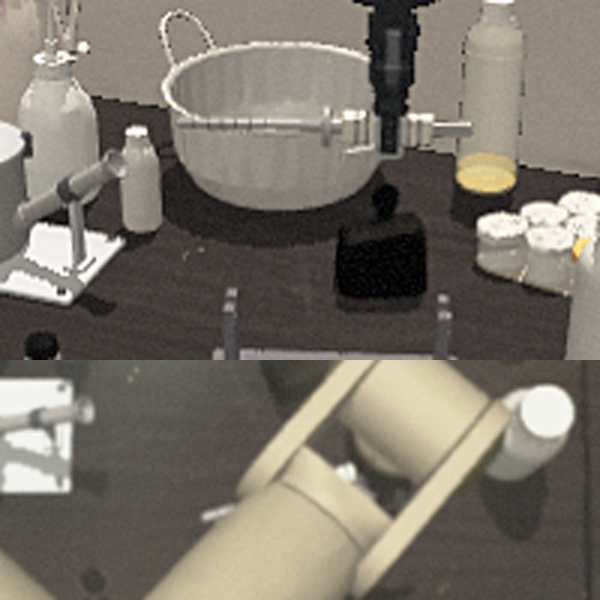

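```bash
cat > plan.py <<'E'
from h import *
from scipy.spatial.transform import Rotation as Ro
np.set_printoptions(precision=4,suppress=True)
M=np.array([.586,.018,.125]);a=np.radians(-87.9);e=np.radians(35)
u=np.array([np.cos(e)*np.cos(a),np.cos(e)*np.sin(a),np.sin(e)])
def target(u=u):
    # tool axes: rod x = -tool z? at grasp tool_z=(-.311,.951,0)=rod x ; tool_y=-rod z
    z=-u;x=np.cross([0,0,1.],u);x/=np.linalg.norm(x);x=x*np.sign(x[0]);y=np.cross(z,x)
    return np.c_[x,y,z]
def goto(L,M=M,R1=None):
    R1=target() if R1 is None else R1
    o=env.observe();H=M+(.05+L)*u;tcp=H+.019*R1[:,1]
    rv=(Ro.from_matrix(R1)*Ro.from_matrix(o["tool_rot"]).inv()).as_rotvec(degrees=True)
    print("L",L,"tcp",tcp,"shift cm",(tcp-o["position"])*100,"turn",rv)
E
python3 - <<'E'
from plan import *
print("tip tri",*tri((239,161),(248,212.7)))
print(target());goto(.145);goto(.165);goto(0)
E
```

```text
tip tri [ 0.4589 -0.1094  0.2393] 0.0020931850619943073
[[ 0.9993  0.021  -0.03  ]
 [ 0.0366 -0.5732  0.8186]
 [-0.     -0.8192 -0.5736]]
L 0.145 tcp [ 0.5923 -0.1525  0.2213] shift cm [ 7.916  11.0603  0.1553] turn [-34.6164  -6.1982 -15.4807]
L 0.165 tcp [ 0.5929 -0.1689  0.2328] shift cm [7.976  9.423  1.3024] turn [-34.6164  -6.1982 -15.4807]
L 0 tcp [ 0.5879 -0.0338  0.1381] shift cm [ 7.4807 22.93   -8.1616] turn [-34.6164  -6.1982 -15.4807]
```

```bash
python3 -m inch '[[[-1,1,1,1,-4,-0.7,-2],[-1,2,2,2,-8,-1.5,-4],[-1,3,4,2.5,-12,-2.2,-6],[-1,4,5,2.5,-16,-3,-8],[-1,5,6,2.5,-20,-3.7,-10],[-1,6,7,2.5,-24,-4.4,-12],[-1,7,8,2,-28,-5.2,-13.5],[-1,8,9.4,1.5,-32,-5.8,-14.7],[-1,8,9.4,1.3,-34.6,-6.2,-15.5],[-1,8,9.4,1.3,-34.6,-6.2,-15.5],[-1,8,9.4,1.3,-34.6,-6.2,-15.5],[-1,8,9.4,1.3,-34.6,-6.2,-15.5]]]'
cat > snap.py <<'E'
import sys
from plan import *
k=sys.argv[1]
for n in("side","top"):
    cv2.imwrite(f"pics/{n}{k}.png",cam(n)["frame"][:,:,::-1])
s=cam("side")["frame"][:,:,::-1];t=cam("top")["frame"][:,:,::-1]
z=lambda a:cv2.resize(a,None,fx=4,fy=4,interpolation=cv2.INTER_CUBIC)
cv2.imwrite(f"pics/m{k}.png",np.vstack([z(s[120:205,150:330]),z(t[150:205,150:330])]))
E
python3 snap.py 3; python3 -c "
from plan import *
goto(.165);goto(.05);o=env.observe();print(o['q'],o['ft_force'],o['grip_width'])"
```

```text
time_s: 7.62
position: [0.5931, -0.1697, 0.2337]
tool_rot: [[0.999, 0.022, -0.029], [0.036, -0.573, 0.818], [0.001, -0.819, -0.574]]
ft_force: [0.9, 0.3, -1.1]
grip_width: 0.017
L 0.165 tcp [ 0.5929 -0.1689  0.2328] shift cm [-0.027   0.0753 -0.0881] turn [0.0304 0.0659 0.0295]
L 0.05 tcp [ 0.5894 -0.0748  0.1668] shift cm [-0.3722  9.4892 -6.6842] turn [0.0304 0.0659 0.0295]
[-13.6657  27.533   72.386  -35.3138  72.8255  -7.1703] [-0.0991  0.0852 -1.6299] 0.01734897057002066
```

View pics/m3.png

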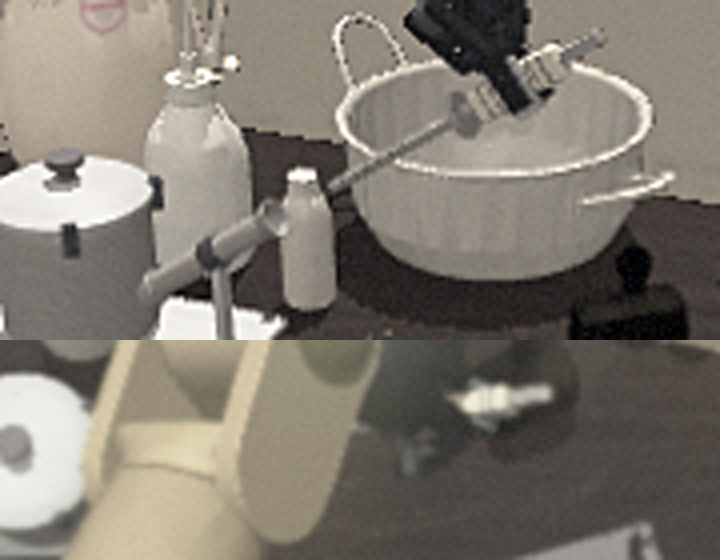

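```bash
python3 - <<'E'
from plan import *
o=env.observe();R=o["tool_rot"];H=o["position"]-.019*R[:,1];x=R[:,2]
P=[H+.165*x,H+.05*x,H-.065*x,M]
print(proj("side",P)); print(proj("top",P))
s=cam("side")["frame"][:,:,::-1]
img=cv2.resize(s[140:200,195:275],None,fx=10,fy=10,interpolation=cv2.INTER_CUBIC)
for p in proj("side",P):
    c=((p-[195,140]+.5)*10).astype(int); cv2.circle(img,tuple(int(v) for v in c),4,(0,0,255),1)
cv2.imwrite("pics/z3.png",img)
t=cam("top")["frame"][:,:,::-1]
img=cv2.resize(t[145:185,225:305],None,fx=10,fy=10,interpolation=cv2.INTER_CUBIC)
for p in proj("top",P):
    c=((p-[225,145]+.5)*10).astype(int); cv2.circle(img,tuple(int(v) for v in c),4,(0,0,255),1)
cv2.imwrite("pics/zt3.png",img)
E
```

```text
[[232.6595 166.7218]
 [264.7982 148.625 ]
 [300.3034 128.7363]
 [219.3505 174.3348]]
[[221.0501 174.1726]
 [252.1663 168.6879]
 [286.7306 162.63  ]
 [208.2552 176.5959]]
```

View pics/z3.png

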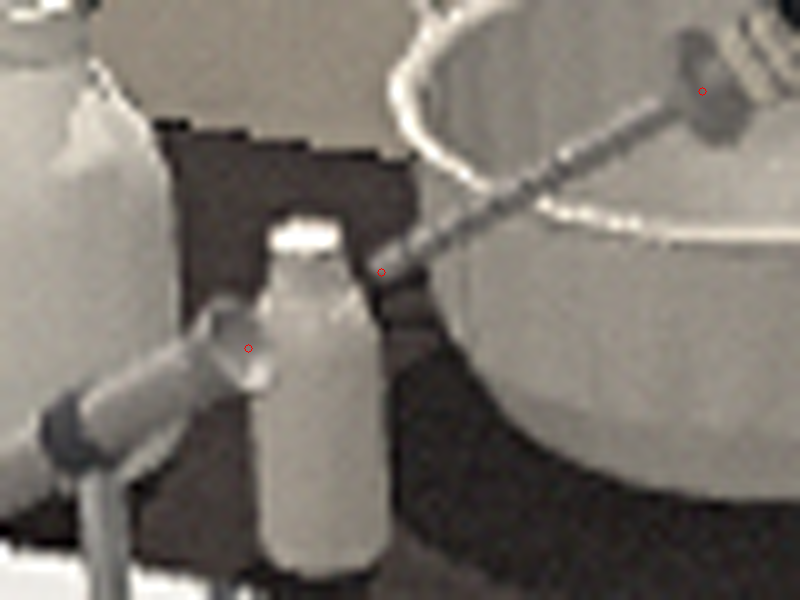

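View pics/zt3.png

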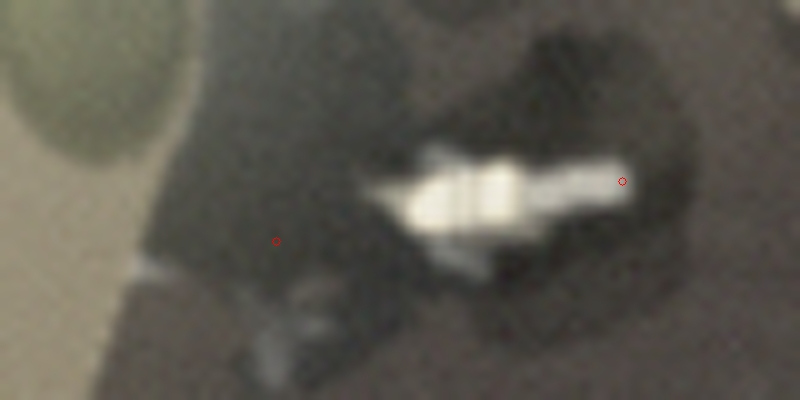

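Side picture: rod tip at (232.5,166.7), mouth centre at about (218.5,174.2). Extending the shaft line reaches the mouth within about 1 px. Next I'll move the tip just inside the funnel.

```bash
python3 -m inch '[[[-1,-0.03,0.82,-0.55,0,0,0],[-1,-0.06,1.64,-1.1,0,0,0],[-1,-0.09,2.5,-1.65,0,0,0],[-1,-0.12,3.3,-2.25,0,0,0],[-1,-0.15,4.1,-2.8,0,0,0],[-1,-0.17,4.5,-3.1,0,0,0],[-1,-0.18,4.95,-3.36,0,0,0],[-1,-0.18,4.95,-3.36,0,0,0],[-1,-0.18,4.95,-3.36,0,0,0]]]'
python3 - <<'E'
from plan import *
goto(.105);o=env.observe();print(o['ft_force'],o['wrist_torque'])
s=cam("side")["frame"][:,:,::-1]
img=cv2.resize(s[130:190,195:275],None,fx=10,fy=10,interpolation=cv2.INTER_CUBIC)
cv2.imwrite("pics/z4.png",img)
E
```

```text
time_s: 8.95
position: [0.5915, -0.1199, 0.1999]
tool_rot: [[0.999, 0.022, -0.029], [0.037, -0.574, 0.818], [0.001, -0.819, -0.574]]
ft_force: [0.1, -0.6, -1.8]
grip_width: 0.0173
L 0.105 tcp [ 0.5911 -0.1198  0.1983] shift cm [-0.0437  0.0099 -0.1574] turn [0.0475 0.057  0.0005]
[ 0.1059 -0.6422 -1.8117] [ 0.2952  0.0082 -0.0629]
```

View pics/z4.png

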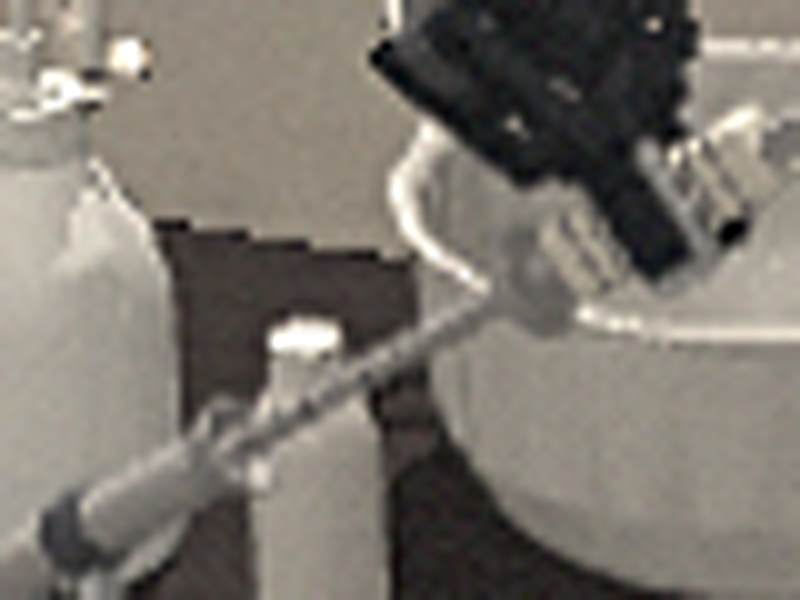

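The shaft now vanishes into the mouth at side ≈(218.5,174), with no contact force. I'll push gently another 3 cm and watch the force.

```bash
python3 -m inch '[[[-1,-0.02,0.4,-0.3,0,0,0],[-1,-0.03,0.8,-0.6,0,0,0],[-1,-0.05,1.2,-0.87,0,0,0],[-1,-0.06,1.64,-1.18,0,0,0],[-1,-0.08,2.05,-1.46,0,0,0],[-1,-0.09,2.46,-1.75,0,0,0],[-1,-0.09,2.46,-1.75,0,0,0]]]'
python3 - <<'E'
from plan import *
goto(.075);o=env.observe();print(o['ft_force'],o['wrist_torque'])
s=cam("side")["frame"][:,:,::-1]
img=cv2.resize(s[130:190,195:275],None,fx=10,fy=10,interpolation=cv2.INTER_CUBIC)
cv2.imwrite("pics/z5.png",img)
E
```

```text
time_s: 9.88
position: [0.5905, -0.0948, 0.182]
tool_rot: [[0.999, 0.021, -0.03], [0.037, -0.574, 0.818], [0.0, -0.819, -0.574]]
ft_force: [-0.4, -0.4, -0.6]
grip_width: 0.0173
L 0.075 tcp [ 0.5902 -0.0952  0.1811] shift cm [-0.0324 -0.0441 -0.0822] turn [ 0.0352  0.0097 -0.0318]
[-0.3648 -0.4404 -0.6153] [ 0.3633  0.0741 -0.0055]
```

View pics/z5.png

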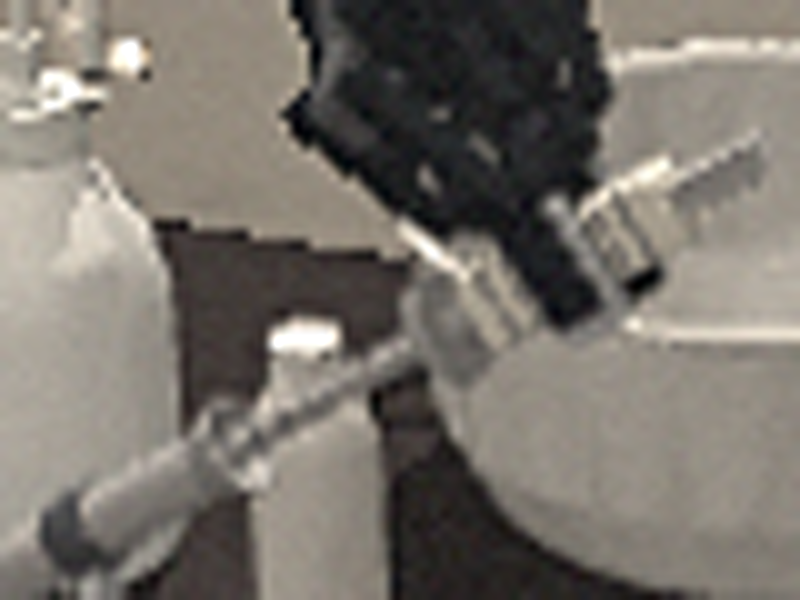

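```bash
python3 -m inch '[[[-1,-0.02,0.5,-0.35,0,0,0],[-1,-0.04,1,-0.7,0,0,0],[-1,-0.05,1.5,-1.05,0,0,0],[-1,-0.07,2,-1.4,0,0,0],[-1,-0.09,2.5,-1.75,0,0,0],[-1,-0.11,3,-2.1,0,0,0],[-1,-0.13,3.5,-2.45,0,0,0],[-1,-0.15,4,-2.8,0,0,0],[-1,-0.15,4,-2.8,0,0,0]]]'
python3 -c "
from plan import *
goto(.025);o=env.observe();print(o['ft_force'],o['wrist_torque'])"
```

```text
time_s: 11.05
position: [0.5889, -0.0547, 0.1539]
tool_rot: [[0.999, 0.021, -0.03], [0.037, -0.574, 0.818], [0.0, -0.819, -0.574]]
ft_force: [-0.2, 0.3, -1.5]
grip_width: 0.0171
L 0.025 tcp [ 0.5887 -0.0543  0.1525] shift cm [-0.0279  0.0441 -0.1449] turn [ 0.0369  0.0021 -0.0351]
[-0.2355  0.3344 -1.4663] [ 0.3218 -0.0204  0.039 ]
```

```bash
python3 -m inch '[[[-1,-0.02,0.41,-0.29,0,0,0],[-1,-0.03,0.82,-0.58,0,0,0],[-1,-0.05,1.23,-0.87,0,0,0],[-1,-0.06,1.5,-1.06,0,0,0],[-1,-0.06,1.7,-1.2,0,0,0],[-1,-0.07,1.85,-1.3,0,0,0],[-1,-0.07,1.85,-1.3,0,0,0]]]'
python3 - <<'E'
from plan import *
goto(.0);o=env.observe();print(o['ft_force'],o['wrist_torque'])
s=cam("side")["frame"][:,:,::-1]
img=cv2.resize(s[130:190,195:275],None,fx=10,fy=10,interpolation=cv2.INTER_CUBIC)
cv2.imwrite("pics/z6.png",img)
E
```

```text
time_s: 11.92
position: [0.5883, -0.0366, 0.1412]
tool_rot: [[0.999, 0.022, -0.03], [0.037, -0.574, 0.818], [0.001, -0.819, -0.574]]
ft_force: [0.1, -1.2, -0.2]
grip_width: 0.0166
L 0.0 tcp [ 0.5879 -0.0338  0.1381] shift cm [-0.0398  0.2732 -0.3077] turn [ 0.038   0.0346 -0.0086]
[ 0.0685 -1.2284 -0.222 ] [ 0.3355 -0.0471  0.0352]
```

View pics/z6.png

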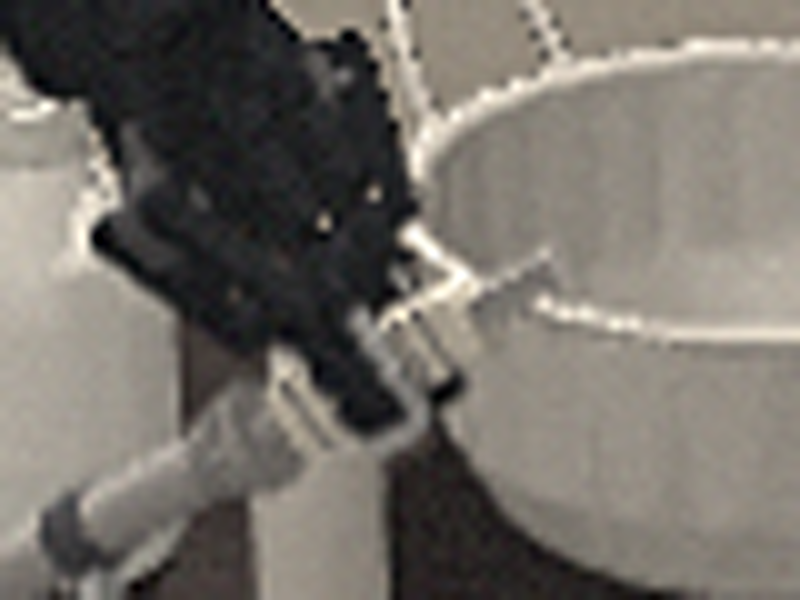

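Almost seated: the collar is a pixel or so from the rim at side ≈(220,173). I'll advance in 1 mm steps until the force rises.

```bash
python3 -m inch '[[[-1,0,0.08,-0.06,0,0,0],[-1,-0.01,0.16,-0.11,0,0,0],[-1,-0.01,0.25,-0.17,0,0,0],[-1,-0.01,0.25,-0.17,0,0,0]]]'; python3 -m inch '[[[-1,0,0.08,-0.06,0,0,0],[-1,-0.01,0.16,-0.11,0,0,0],[-1,-0.01,0.16,-0.11,0,0,0]]]'
```

```text
time_s: 12.48
position: [0.5882, -0.034, 0.1395]
tool_rot: [[0.999, 0.022, -0.03], [0.037, -0.574, 0.818], [0.001, -0.819, -0.574]]
ft_force: [0.4, -0.6, -0.3]
grip_width: 0.017
time_s: 12.85
position: [0.5882, -0.0328, 0.1387]
tool_rot: [[0.999, 0.022, -0.03], [0.037, -0.574, 0.818], [0.001, -0.818, -0.575]]
ft_force: [-0.4, -3.3, -0.8]
grip_width: 0.0171
```

```bash
python3 -m inch '[[[-1,0,0.08,-0.06,0,0,0],[-1,-0.01,0.16,-0.11,0,0,0],[-1,-0.01,0.16,-0.11,0,0,0]]]'; python3 -m inch '[[[-1,0,0.08,-0.06,0,0,0],[-1,-0.01,0.16,-0.11,0,0,0],[-1,-0.01,0.16,-0.11,0,0,0]]]'
```

```text
time_s: 13.22
position: [0.5882, -0.0327, 0.1388]
tool_rot: [[0.999, 0.022, -0.029], [0.036, -0.577, 0.816], [0.001, -0.817, -0.577]]
ft_force: [-1.2, -10.1, 5.7]
grip_width: 0.0172
time_s: 13.6
position: [0.5882, -0.0326, 0.1389]
tool_rot: [[0.999, 0.022, -0.027], [0.035, -0.58, 0.814], [0.002, -0.815, -0.58]]
ft_force: [-2.1, -18.6, 10.1]
grip_width: 0.0173
```

```bash
python3 - <<'E'
from plan import *
goto(.0);o=env.observe();print(o['ft_force'],o['wrist_torque'])
s=cam("side")["frame"][:,:,::-1]
img=cv2.resize(s[130:190,195:275],None,fx=10,fy=10,interpolation=cv2.INTER_CUBIC)
cv2.imwrite("pics/z7.png",img)
E
```

```text
L 0.0 tcp [ 0.5879 -0.0338  0.1381] shift cm [-0.0319 -0.1195 -0.0749] turn [0.4401 0.1114 0.101 ]
[ -2.0775 -18.5579  10.1254] [-2.9181  0.378  -0.1036]
```

View pics/z7.png

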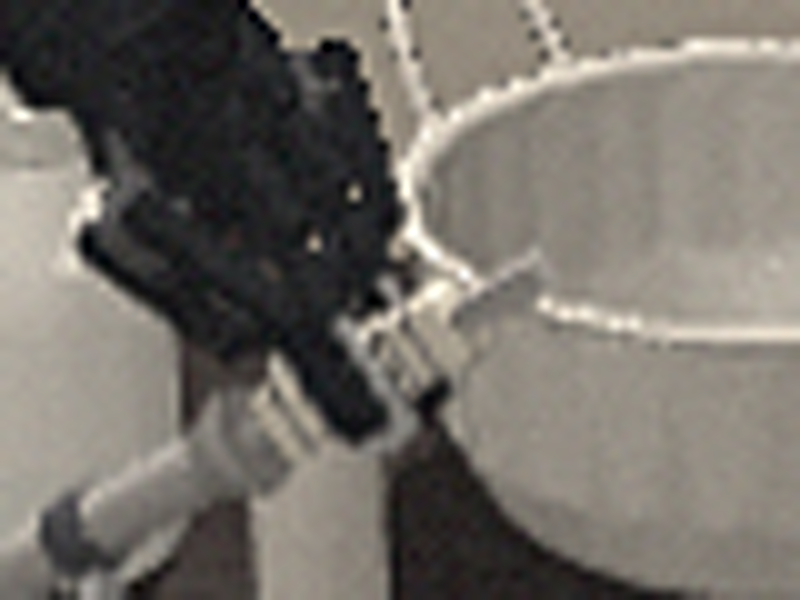

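Seated: the collar sits flush on the rim, 21 N axial force, and motion has stalled within 1.5 mm of the predicted depth. Now I'll draw the rod out along the tube axis.

```bash
python3 -m inch '[[[-1,0.02,-0.41,0.29,0,0,0],[-1,0.03,-0.82,0.57,0,0,0],[-1,0.06,-1.64,1.15,0,0,0],[-1,0.09,-2.46,1.72,0,0,0],[-1,0.12,-3.27,2.29,0,0,0],[-1,0.15,-4.1,2.87,0,0,0],[-1,0.18,-4.9,3.44,0,0,0],[-1,0.21,-5.73,4.02,0,0,0],[-1,0.24,-6.55,4.59,0,0,0]]]'; python3 -m inch '[[[-1,0.03,-0.82,0.57,0,0,0],[-1,0.06,-1.64,1.15,0,0,0],[-1,0.09,-2.46,1.72,0,0,0],[-1,0.12,-3.27,2.29,0,0,0],[-1,0.15,-4.1,2.87,0,0,0],[-1,0.18,-4.9,3.44,0,0,0],[-1,0.21,-5.73,4.02,0,0,0],[-1,0.24,-6.55,4.59,0,0,0],[-1,0.28,-7.6,5.3,0,0,0],[-1,0.28,-7.6,5.3,0,0,0]]]'
python3 snap.py 8;  python3 -c "
from plan import *
goto(.165);o=env.observe();print(o['ft_force'],o['position'])"
```

```text
time_s: 14.78
position: [0.5903, -0.0954, 0.1825]
tool_rot: [[0.999, 0.022, -0.03], [0.037, -0.574, 0.818], [0.001, -0.819, -0.574]]
ft_force: [0.9, -0.2, -0.5]
grip_width: 0.017
time_s: 16.02
position: [0.5932, -0.1717, 0.2358]
tool_rot: [[0.999, 0.022, -0.028], [0.036, -0.574, 0.818], [0.002, -0.819, -0.574]]
ft_force: [-0.3, 0.9, -1.5]
grip_width: 0.0175
L 0.165 tcp [ 0.5929 -0.1689  0.2328] shift cm [-0.0136  0.1919 -0.2204] turn [0.0234 0.0233 0.0087]
[-0.8993 -0.0649 -1.3403] [ 0.593  -0.1708  0.235 ]
```

View pics/m8.png

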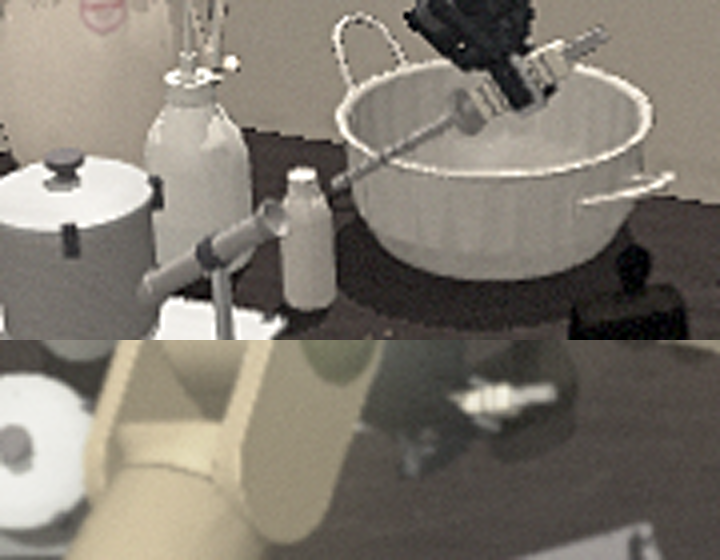

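The rod is fully out, with its tip at side ≈(233,167), clear of the mouth. Next I'll level it and move it towards the robot, to open space over the low bystanders.

```bash
python3 -m inch '[[[-1,-0.5,-1,1,3,0.1,0],[-1,-1.5,-1,1.5,8,0.3,0],[-1,-3,-1,2,13,0.5,0],[-1,-5,-1,2,18,0.7,0],[-1,-7,-0.5,2,23,0.8,0],[-1,-9,0,2,27,1,0],[-1,-11,1,2,31,1.1,0],[-1,-13,3,2,34,1.2,0],[-1,-15,5,1,35,1.3,0],[-1,-16,7,0,35,1.3,0],[-1,-17,9,-1,35,1.3,0],[-1,-17.3,11,-2.5,35,1.3,0],[-1,-17.3,13,-4,35,1.3,0],[-1,-17.3,14.5,-5,35,1.3,0],[-1,-17.3,15.1,-5.4,35,1.3,0],[-1,-17.3,15.1,-5.4,35,1.3,0],[-1,-17.3,15.1,-5.4,35,1.3,0],[-1,-17.3,15.1,-5.4,35,1.3,0]]]'
python3 - <<'E'
from plan import *
print(env.observe())
for n in("side","top"): cv2.imwrite(f"pics/{n}9.png",cam(n)["frame"][:,:,::-1])
s=cam("side")["frame"][:,:,::-1];t=cam("top")["frame"][:,:,::-1]
z=lambda a:cv2.resize(a,None,fx=3,fy=3,interpolation=cv2.INTER_CUBIC)
cv2.imwrite("pics/m9.png",np.vstack([z(s[130:260,100:350]),z(t[180:250,100:350])]))
E
```

```text
time_s: 18.38
position: [0.4203, -0.0202, 0.1814]
tool_rot: [[0.999, 0.001, -0.036], [0.036, -0.001, 0.999], [0.001, -1.0, -0.001]]
ft_force: [-0.1, 0.0, -1.6]
grip_width: 0.0169
{'time_s': 18.375, 'q': array([-18.9638,  11.7709,  98.2772,  -0.0132,  69.8933, -21.0137]), 'qvel': array([ 0.0432, -0.0178,  0.2292,  0.0015,  0.0423, -0.0351]), 'joint_efforts': array([  0.0678, -32.4365, -20.4505,   0.0157,   0.0057,  -0.0031]), 'position': array([ 0.4203, -0.0202,  0.1814]), 'tool_rot': array([[ 0.9994,  0.0009, -0.0358],
       [ 0.0358, -0.0005,  0.9994],
       [ 0.0009, -1.    , -0.0006]]), 'ft_force': array([-0.1392,  0.0357, -1.6331]), 'wrist_torque': array([ 0.0092,  0.0058, -0.0493]), 'grip_width': 0.01694355904061447}
```

View pics/m9.png

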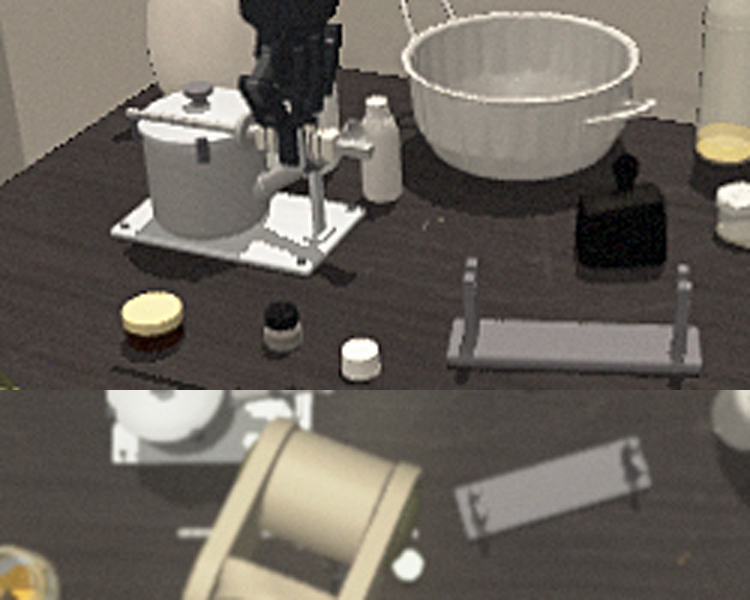

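View pics/side9.png

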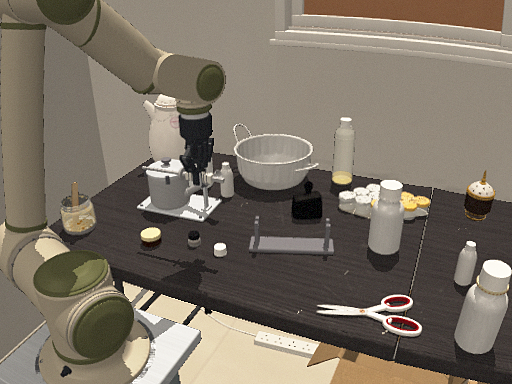

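```bash
python3 - <<'E'
from plan import *
o=env.observe();R=o["tool_rot"];H=o["position"]-.019*R[:,1];x=R[:,2]
print(H,H+.165*x,proj("side",[H+.165*x,H-.065*x]),proj("top",[H+.165*x]))
print(tri((143.3,167.7),(159.3,227.7)))
print(proj("side",[H+.165*x+[0,0,.005]]), abs(o["qvel"]).max(),o["time_s"])
E
```

```text
[ 0.4202 -0.0201  0.2003] [0.4143 0.1448 0.2002] [[142.2317 167.16  ]
 [223.9441 180.5828]] [[158.8814 227.1065]]
(array([0.4134, 0.1425, 0.1994]), np.float64(0.0025919031305812004))
[[141.9828 165.3695]] 0.22198313748094597 18.475
```

The measured tip height is 0.199 m and the handle is at 0.200 m, so the rod is level. The rod is still, and the bystanders look unmoved. Handing in.

```bash
python3 -m inch '[[[-1,0,0,0,0,0,0],[-1,0,0,0,0,0,0],[-1,0,0,0,0,0,0],[-1,0,0,0,0,0,0]]]'; python3 -c "
from rig import env
print(env.close_job())"
```

```text
time_s: 19.08
position: [0.4201, -0.0198, 0.1811]
tool_rot: [[0.999, 0.0, -0.037], [0.037, -0.0, 0.999], [0.0, -1.0, -0.0]]
ft_force: [-0.3, -0.3, -1.1]
grip_width: 0.0173
the job is handed in; nothing more can be done
None
```

The tank is gauged. I took the rod from its cradle by the handle and pushed it down the guide tube until the collar stopped on the mouth. I then drew it straight out and handed the job in with the rod held level in the gripper, at 19.1 s of the 48 s allowed.

- **Seating:** The rod stopped with about 21 N along the tube, within 1.5 mm of the predicted depth. The side picture showed the collar flush on the rim.
- **Final pose:** The handle was about 200 mm above the table. The tip measured 199 mm from the two pictures, so the rod is level to about 1 mm. It was still, and clear of the tank and the cradle.
- **Bystanders:** All six looked unmoved in the last side picture. I judged that by eye and did not measure them.
- **Disagreements:** The two camera views disagreed by 2–6 mm on the points I measured. One picture check of the tip just after lifting differed from the arm's own reading by about 4 mm. Neither affected the fit.

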